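Step the push dispenser's drum to six

ROBOT

A 6-joint arm with a two-finger parallel gripper is mounted at the origin on the work surface. World frame = base frame: x ahead of the robot, y to its left, z up, the work surface at z = 0. Lengths are in m, angles in degrees, forces in N, time in s.
With the tool pointing down it reaches from about 0.4 to 0.825 m from the base axis. Payload 7 kg.
Tool frame: the origin (TCP) lies at the very end of the fingers, on their centre line; the grasp point (between the pads) lies 19 mm behind it; z points along the fingers, y is the line along which they close (so a half turn about z gives the same grasp; the last joint's range is limited). The gripper opens to 88 mm and grips with 3 to 60 N. Pads are 19 mm wide; open, the fingers measure 130 mm over their backs; the gripper's body (78 mm by 193 mm) begins 47 mm behind the grasp point.
Start: joints at [-59.639, 20.546, 0.682, 0, -70.136, -16.507], TCP at [0.162, -0.655, 0.227] pointing down, gripper open.
Joint ranges: [-176.03, 176.03], [-82.01, 121.73], [-58.28, 71.71], [-173.87, 95.51], [-174.79, -0.11], [-173.66, 173.66]. Speed limits (degrees/s): [136.94, 136.94, 172.46, 180, 180, 180].

INTERFACE

Orientations are given as [roll, pitch, yaw] about the fixed x, y, z axes, in that order (R = Rz(yaw) Ry(pitch) Rx(roll)).
In Python, from plant import ctrl gives the robot as it stands.
- The arm moves only by the tool carry_out, never from a script. Its argument "deltas" is a list that holds one entry, the list of rows, each a list of 5 numbers: the shift along the tool's x, y, z scaled (see below), then the turn about the tool's z scaled (see below), then the opening, from -1 (shut) to 1 (fully open). A call has 1 to 5 rows; each row is the pose to reach, as a shift and turn from the pose commanded when the call began, along the tool's axes at that moment, turning the shorter way round; what a row does not reach only later rows make up. The controller multiplies each number of a shift by 20 cm and each number of a turn by 2 pi rad. A row lasts 1/10 s, in which the tool goes at most 50 mm and 8.59 degrees, less where a joint would pass 70% of its speed; a pose out of reach is approached as far as the arm can. A call with a number of a shift or a turn outside -1 to 1 is refused whole. A call with a gripper value outside its range is refused whole. The fingers move at their own pace and stop on an object; the grip force is fixed at half the most. Time passes only in rows, so rows that repeat a pose let the fingers close. It gives the time, the measured TCP pose, the force, the opening and the grip force at its end, in the units of the state.
- ctrl.get_obs(): the state, without advancing time (a new reading comes with each control period).
- ctrl.snapshot(name): name is "side" or "top" or "wrist"; returns a dict with "color" (400x640x3 uint8, red, green, blue), "camera_matrix" (3x3 intrinsics, pixels), "k1" (the pictures are not rectified: a ray, as slopes to the right and down, at radius r is drawn at 1 + k1 r^2 times it, then the intrinsics apply), "R" (3x3) and "t" (3): a world point X has camera coordinates R X + t. Camera axes: x right, y down, z forward; pixel columns grow to the right and rows downward; lengths in m; the calibration is good to about 2 mm. A picture is of the moment at which its call begins. There is no depth.
- ctrl.close_job(): hands the job in; it is judged then, once.
Trained networks look in a picture, given as the dict that the camera call returned (one of the last four; its "shot" number tells which), for a name from the list of things; names that differ only in an ending like _2 or _b are one class to them, and where a whole thing is asked for, a point or a joint stands for the part that bears it (a point fixed in the world has none). Each returns a list of dicts, best first, with "p" (0 to 1); they miss things now and then, are a little off and sometimes report something else, mostly with a low value. They report only what shows in the picture. A call takes as long as a camera call.
- ctrl.search_frame(picture, name): "centre" ([column, row] in pixels, amid what is visible of it).
- ctrl.silhouettes(picture, name): "mask" (400x640 bool, what is visible of it) and "centre" ([column, row] in pixels, amid what is visible of it).
- ctrl.spot_point(picture, name): "centre" ([column, row] in pixels: a listed point, or the origin of a listed thing).
The state is a dict: "clock": time; "joint_pos": joint angles; "qvel": joint speeds; "tau": joint torques, N m; "tool_pos": TCP position; "orientation": TCP orientation; "force": force on the tool from outside, world axes, zero at the start; "moment": the same for the moment, N m; "opening": finger opening in m; "gripper_force": force on a finger pad.
Only numpy, scipy, OpenCV 4.12 (cv2) and the standard library are available. Lean on these libraries where they do the work, as an engineer would, in place of code of your own. Each camera call takes 0.05 s, during which the arm holds its last target. There are 200 camera calls.

TASK

Push the dispenser's plunger, fully home and back up each time, until the drum face with six dots stands squarely at the pointers. Work it only by the plunger, without touching the drum, and press gently: feel for the end of the stroke and do not lean on it (40 N is too much). Leave everything else standing where it is.

Things in the scene. Friction and masses are not known exactly. Their poses are not given: they have to be found in the camera images.
- dispenser: Push dispenser of white plastic, stuck fast to the black board. Base 150 mm (x) by 92 mm (y). Origin: centre of its underside, z up, front (-x) roughly towards the robot. A slanted tower at the front, 82 mm wide, carries the plunger; behind it an eight-faced drum turns on a level axle (along y) between two cheeks; pointer posts on the cheeks end 105 mm above the underside
- collar (a point): Centre of the collar on the tower's top, where the plunger comes out (56 mm in front of the dispenser's origin, 85 mm above its underside). The plunger leans 25 degrees to the front: it comes out along (-0.4226, 0, 0.9063) in the dispenser's frame and is pressed the opposite way, 15.5 mm to its stop, against 2.5 N at first and 5 to 8 N at the end; past it the cap yields 5 mm more against an overload spring (9 to 27 N), then is solid
- reach (a point): Fixed point on the plunger's line, 44 mm out from the collar: the highest the cap's top can be. The cap is a flat white disc, 32 mm across, 8 mm thick, square to the line, on the plunger's end. It screws up and down: at rest its top lies 32 to 44 mm out from the collar, different every time and not reported, so find it by touch
- drum: Drum of eight white flat faces, 52 mm wide (y) and 31 mm long, each 37 mm from the axle, with one to eight black dots in order. Origin: on the axle, 20 mm behind the dispenser's origin, 60 mm above its underside. A stroke moves its top to the front by 45 degrees, to the next number (one follows eight); it does not turn back. Its axes match the dispenser's when the one-dot face is on top
- six (a point): Centre of the drum face with six dots (turns with the drum). The drum may stand between two faces at first; then the first stroke turns it by less than a face, or slightly more. A full stroke always ends with a face squarely at the mark; let the plunger spring right up to engage the next. A stroke cut short leaves the drum between two faces
- mark (a point): The mark: the point midway between the two pointer tips on the cheeks, straight above the axle (fixed), 97 mm above the dispenser's underside, at face level. The face centred here is the number shown
- tree: tree-shaped white drying rack, fixed, base 120 mm across, 260 mm tall
- bottle_a: first coral plastic bottle, upright, 60 mm across, 150 mm tall. Bystander. Origin at the centre of its underside
- bottle_b: second coral bottle, the same size. Bystander. Origin at the centre of its underside
- teether: ring-shaped silicone teether, 68 mm across, 12 mm high, lying beside the dispenser (its +y side). Bystander. Origin at the centre of its underside
- tongs: stainless tongs lying behind the dispenser, 165 mm long along their x, 12 mm high. Bystander. Origin at the centre of its underside
- pump: white round soap bottle with a small pump head, 64 mm across, 138 mm tall; not the dispenser. Bystander. Origin at the centre of its underside
- jar: small clear jar with grey lid, 48 mm across, 50 mm tall, beside the dispenser (its -y side). Bystander. Origin at the centre of its underside

How it is judged (in metres and radians):
At the end, for the whole second after the job is handed in: The centre of the six-dot face is within 6 mm of the mark (about 9 degrees of turn) and the drum is at rest (distance between six and mark below 0.006 m and angular speed of drum below 0.1 rad/s); the robot touches nothing.
It fails at once if the robot loads the dispenser with more than 40 N (contact force between dispenser and the fingers above 40 N or contact force between dispenser and the arm above 40 N).
It fails at once if the robot touches the drum (contact force between drum and the fingers above 0.5 N or contact force between drum and the arm above 0.5 N).
It fails at once if a bystander is shifted by more than 15 mm (distance of any of bottle_a, bottle_b, teether, tongs, pump, jar from where it was at the start of the episode above 0.015 m).
It fails at once if the drying rack is struck (contact force between tree and anything else above 5 N).
It also fails if it takes over 42 s, if anything falls off the work surface, if the arm or the gripper's body presses on something with over 40 N, if the wrist force passes 120 N, or if a joint passes its speed limit or range.

## Working session

There is one attempt and no reset: what is moved stays moved. The work goes in short steps, Python scripts to look and compute and a tool call to move; the robot and the scene stay as the last step left them, time stands still between calls to the robot, and variables do not carry over. Pictures are saved under pics/ and viewed, at most 10 in all, crops included, and the job is handed in when it is done.

Besides the shell and the picture viewer there is one more tool, called after "Emit:" by a JSON object that holds its "fn" and its "kwargs". carry_out: Moves the arm, as the interface text tells. Its arguments: {"type":"object","properties":{"deltas":{"type":"array"}},"required":["deltas"]}

```bash
mkdir -p pics
cat > h.py <<'E'
import numpy as np, cv2
from plant import ctrl
from scipy.spatial.transform import Rotation as Ro
def save(s,n): cv2.imwrite('pics/'+n+'.png',s['color'][:,:,::-1])
def proj(s,X):
    c=s['R']@np.array(X)+s['t'];a=c[:2]/c[2];a=a*(1+s['k1']*(a@a));K=s['camera_matrix']
    return K[:2,:2]@a+K[:2,2]
def ray(s,p):
    K=s['camera_matrix'];d=np.linalg.solve(K[:2,:2],np.array(p)-K[:2,2]);a=d.copy()
    for _ in range(20): a=d/(1+s['k1']*(a@a))
    R=s['R'];return -R.T@s['t'],R.T@np.array([a[0],a[1],1])
def atz(s,p,z):
    o,d=ray(s,p);return o+d*(z-o[2])/d[2]
def tri(l):
    A=0;b=0
    for s,p in l:
        o,d=ray(s,p);d=d/np.linalg.norm(d);P=np.eye(3)-np.outer(d,d);A=A+P;b=b+P@o
    return np.linalg.solve(A,b)
E
python3 - <<'E'
from h import *
np.set_printoptions(precision=3,suppress=True)
o=ctrl.get_obs();print(o)
S={}
for n in ['side','top','wrist']:
    s=ctrl.snapshot(n);S[n]=s;save(s,n+'0');print(n,'cam at',-s['R'].T@s['t'])
    for k in ['dispenser','collar','reach','mark','drum','six']:
        r=ctrl.spot_point(s,k);print(n,k,[(np.round(x['centre'],1),round(x['p'],2)) for x in r[:2]])
E
```

```text
{'clock': 0.0, 'joint_pos': array([-59.638,  20.592,   0.632,  -0.022, -70.138, -16.507]), 'qvel': array([ 0.008, -0.032,  0.036, -0.07 , -0.043,  0.006]), 'tau': array([  0.001, -58.272,  29.305,   6.997,   0.007,  -0.   ]), 'tool_pos': array([ 0.161, -0.655,  0.226]), 'orientation': array([ 179.901,   -0.008, -166.153]), 'force': array([-0.351, -0.656,  0.305]), 'moment': array([-0.014,  0.001,  0.011]), 'gripper_force': 0.0, 'opening': 0.08786282050596719}
side cam at [ 0.58  -0.797  0.719]
side dispenser [(array([303.8, 216.8]), 0.89)]
side collar [(array([307.8, 183.3]), 0.69), (array([279.9, 191.6]), 0.67)]
side reach [(array([268.9, 184.7]), 0.92)]
side mark [(array([305. , 184.7]), 0.89), (array([342.8, 213.8]), 0.74)]
side drum [(array([313.5, 198.2]), 0.92)]
side six [(array([305. , 204.9]), 0.69)]
top cam at [ 0.529 -0.005  0.885]
top dispenser [(array([289.6, 218.7]), 0.7)]
top collar [(array([291.3, 243.2]), 0.94)]
top reach [(array([291.9, 256.8]), 0.77), (array([326.7, 191.2]), 0.42)]
top mark [(array([286.6, 210.2]), 0.92), (array([329. , 192.6]), 0.74)]
top drum [(array([282.3, 213.8]), 0.92)]
top six [(array([283.7, 215.7]), 0.83)]
wrist cam at [ 0.091 -0.673  0.385]
wrist dispenser []
wrist collar []
wrist reach []
wrist mark []
wrist drum []
wrist six []
```

View pics/side0.png

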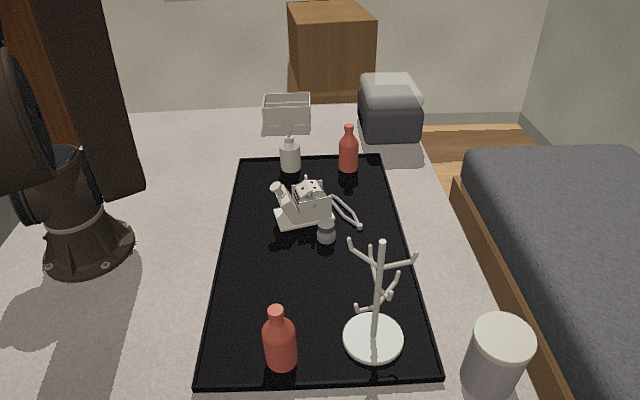

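View pics/top0.png

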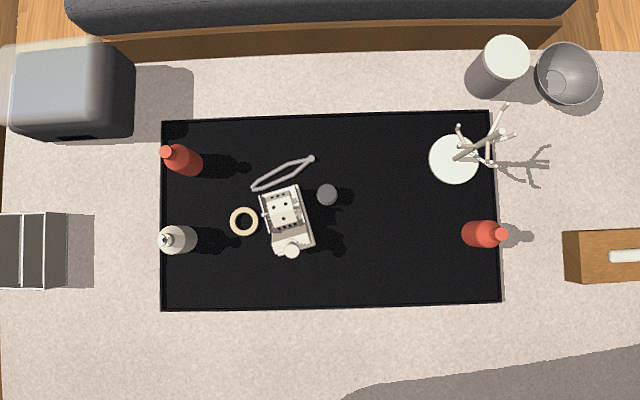

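Run:
```python
from h import *
np.set_printoptions(precision=3,suppress=True)
a=ctrl.snapshot('side');b=ctrl.snapshot('top')
for k in ['dispenser','collar','reach','mark','drum','six']:
    P=ctrl.spot_point(a,k);Q=ctrl.spot_point(b,k)
    for p in P[:2]:
        for q in Q[:2]:
            X=tri([(a,p['centre']),(b,q['centre'])]);print(k,X,np.linalg.norm(proj(a,X)-p['centre'])+np.linalg.norm(proj(b,X)-q['centre']))
for k in ['tree','bottle_a','pump','jar','teether','tongs']:
    for q in ctrl.spot_point(b,k)[:2]: print(k,atz(b,q['centre'],0.005),q['p'])
```

```text
dispenser [0.561 0.091 0.009] 3.5751719123864856
dispenser [0.613 0.065 0.192] 60.051287371509176
collar [0.504 0.077 0.098] 0.46538113446766105
reach [0.488 0.078 0.094] 13.865811532748364
reach [0.477 0.073 0.139] 1.679805183180366
mark [0.576 0.09  0.116] 1.0944144635753923
mark [0.542 0.087 0.1  ] 31.344867325662868
drum [0.576 0.093 0.055] 2.201737848854769
drum [ 0.571  0.099 -0.003] 4.527908974711314
six [0.563 0.1   0.032] 6.117528630538311
tree [ 0.695 -0.307  0.005] 0.76
bottle_a [ 0.507 -0.351  0.005] 0.96
bottle_a [0.691 0.32  0.005] 0.95
pump [0.513 0.34  0.005] 0.86
jar [ 0.618 -0.008  0.005] 0.9
teether [0.555 0.2   0.005] 0.89
tongs [0.659 0.108 0.005] 0.57
```

The side view shows the dispenser at about (303,205) with the plunger cap at (277,188). In the top view the cap is at (291,250) and the drum at (283,212), with about four or five dots showing. Both agree with the network points. I'll close the fingers and approach for a closer look.

Emit:
{"fn": "carry_out", "kwargs": {"deltas": [[[-0.8, 0.9, -0.1, 0, -1], [-0.8, 0.9, -0.1, 0, -1], [-0.8, 0.9, -0.1, 0, -1], [-0.8, 0.9, -0.1, 0, -1], [-0.8, 0.9, -0.1, 0, -1]]]}}

```text
clock: 2.55
tool_pos: [0.2745, -0.4403, 0.247]
orientation: [-180.0, 0.0, -166.1]
force: [1.6, -0.1, -0.0]
opening: 0.0531
gripper_force: 0.0
```

Emit:
{"fn": "carry_out", "kwargs": {"deltas": [[[-0.75, 0.95, -0.1, 0, -1], [-0.75, 0.95, -0.1, 0, -1], [-0.75, 0.95, -0.1, 0, -1], [-0.75, 0.95, -0.1, 0, -1], [-0.75, 0.95, -0.1, 0, -1]]]}}

```text
clock: 3.05
tool_pos: [0.3745, -0.2198, 0.2673]
orientation: [-180.0, 0.1, -166.1]
force: [1.1, -0.9, -0.2]
opening: 0.0132
gripper_force: 0.0
```

Emit:
{"fn": "carry_out", "kwargs": {"deltas": [[[-0.65, 0.95, -0.1, 0, -1], [-0.65, 0.95, -0.1, 0, -1], [-0.65, 0.95, -0.1, 0, -1], [-0.65, 0.95, -0.1, 0, -1], [-0.65, 0.95, -0.1, 0, -1]]]}}

```text
clock: 3.55
tool_pos: [0.4555, -0.0033, 0.2873]
orientation: [180.0, 0.1, -166.0]
force: [0.2, -0.4, -0.6]
opening: 0.0005
gripper_force: 0.0
```

```bash
cat >> h.py <<'E'
np.set_printoptions(precision=4,suppress=True)
def st():
    o=ctrl.get_obs();print(o['clock'],o['tool_pos'],o['orientation'],o['force'],o['opening']);return o
def look(names):
    S={n:ctrl.snapshot(n) for n in names}
    for k in ['dispenser','collar','reach','mark','drum','six']:
        C={n:(ctrl.spot_point(S[n],k) or [None])[0] for n in names}
        l=[(S[n],C[n]['centre']) for n in names if C[n]]
        print(k,{n:(np.round(C[n]['centre'],1),round(C[n]['p'],2)) for n in names if C[n]})
        if len(l)>1:
            X=tri(l);print('   ',X,[np.round(proj(s,X)-c,1) for s,c in l])
    return S
E
python3 - <<'E'
from h import *
st()
S=look(['side','top','wrist']);save(S['wrist'],'w1')
E
```

```text
3.55 [ 0.4555 -0.0033  0.2873] [ 179.9841    0.0928 -166.0383] [ 0.2328 -0.4444 -0.6106] 0.0004985612918473759
dispenser {'top': (array([289.4, 218. ]), 0.55), 'wrist': (array([ 52.9, 137.4]), 0.38)}
    [0.4624 0.0149 0.4657] [array([24.3, 72.5]), array([-101470.2, -545331.7])]
collar {'side': (array([281.7, 193. ]), 0.94), 'top': (array([290.5, 243.9]), 0.9), 'wrist': (array([384.8, 232.5]), 0.75)}
    [0.5044 0.0775 0.099 ] [array([-0.6,  0.1]), array([ 0.2, -0.8]), array([0.7, 0.2])]
reach {'side': (array([272. , 183.9]), 0.88), 'top': (array([292.6, 256.4]), 0.74), 'wrist': (array([393.4, 228.3]), 0.83)}
    [0.483  0.0715 0.1345] [array([-0.6, -0.7]), array([-0.4, -2.1]), array([-1.1, -3.4])]
mark {'side': (array([308.2, 184.6]), 0.67), 'top': (array([280.1, 207.6]), 0.71)}
    [0.5767 0.0969 0.1089] [array([ 1. , -0.1]), array([0.1, 1.3])]
drum {'side': (array([308.7, 200.4]), 0.7), 'top': (array([282.8, 208.6]), 0.6)}
    [0.5769 0.0975 0.0581] [array([ 1.3, -0.2]), array([0.1, 1.5])]
six {'side': (array([306.9, 206.5]), 0.73), 'top': (array([283.1, 211.4]), 0.72)}
    [0.5716 0.0997 0.0365] [array([ 1.3, -0.2]), array([0.1, 1.6])]
```

View pics/w1.png

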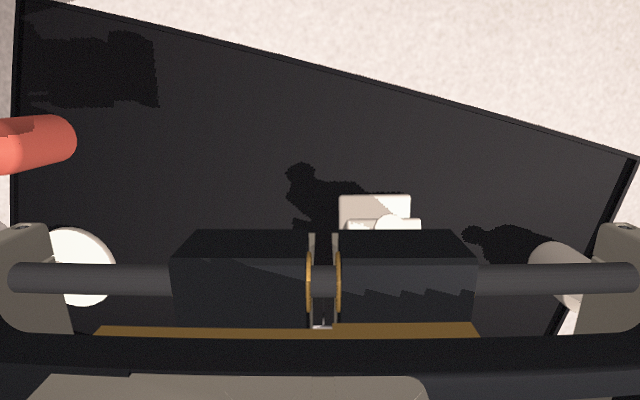

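Run:
```python
from h import *
s=ctrl.snapshot('top');c=s['color'][180:270,235:335];cv2.imwrite('pics/topc.png',cv2.resize(c[:,:,::-1],None,fx=6,fy=6,interpolation=cv2.INTER_CUBIC))
```

```text
(no output)
```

View pics/topc.png

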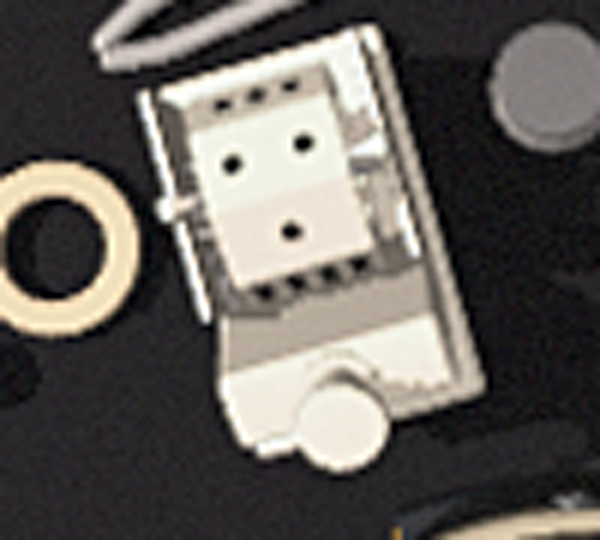

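The crop shows the drum standing between one dot (front, at (292,232)) and two dots (rear, about (268,155)). The cap is centred at crop (343,425), and the dispenser is turned about 15°. I expect the strokes to show 2, 3, 4, 5, 6. I'm moving to just above the plunger line.

Emit:
{"fn": "carry_out", "kwargs": {"deltas": [[[-0.16, 0.33, 0.2, -0.003, -1], [-0.16, 0.33, 0.4, -0.003, -1], [-0.16, 0.33, 0.6, -0.003, -1], [-0.16, 0.33, 0.67, -0.003, -1], [-0.16, 0.33, 0.67, -0.003, -1]]]}}

```text
clock: 5.15
tool_pos: [0.4683, 0.0649, 0.1499]
orientation: [-179.9, -0.3, -165.0]
force: [0.3, -0.1, 1.4]
opening: 0.0008
gripper_force: 0.0
```

Run:
```python
from h import *
st()
C=np.array([.5044,.0775,.099]);y=np.radians(15);xd=np.array([np.cos(y),np.sin(y),0]);ax=-.4226*xd+np.array([0,0,.9063])
s=ctrl.snapshot('top')
for t in (.032,.044): print('cap pred',t,proj(s,C+t*ax),'seen 292.2,250.8')
a=ctrl.snapshot('side');c=a['color'][150:240,240:360]
cv2.imwrite('pics/sidec.png',cv2.resize(c[:,:,::-1],None,fx=6,fy=6,interpolation=cv2.INTER_CUBIC))
print('side cap pred',proj(a,C+.038*ax))
```

```text
5.15 [0.4683 0.0649 0.1499] [-179.9248   -0.328  -165.0403] [ 0.2984 -0.093   1.4018] 0.0007612295912012713
cap pred 0.032 [291.1439 250.023 ] seen 292.2,250.8
cap pred 0.044 [291.3014 252.7568] seen 292.2,250.8
side cap pred [273.8096 183.0415]
```

View pics/sidec.png

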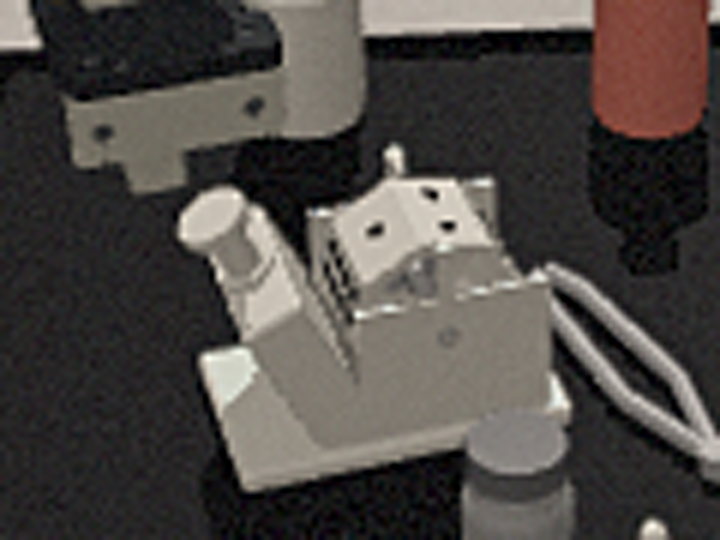

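The side crop shows the fingertip stub at (160,185) with its rear lower corner at (185,185), up and to the front of the cap at (215,215). The finger needs to sit a few mm further back. I'll descend along the plunger line and feel for contact.

Emit:
{"fn": "carry_out", "kwargs": {"deltas": [[[-0.02, 0, 0.0, 0, -1], [-0.03, 0, 0.022, 0, -1], [-0.04, 0, 0.045, 0, -1], [-0.04, 0, 0.045, 0, -1]]]}}

```text
clock: 5.65
tool_pos: [0.4777, 0.0674, 0.1432]
orientation: [180.0, -0.0, -165.1]
force: [-0.2, -0.1, 0.5]
opening: 0.0005
gripper_force: 0.0
```

Emit:
{"fn": "carry_out", "kwargs": {"deltas": [[[-0.004, 0, 0.009, 0, -1], [-0.008, 0, 0.018, 0, -1], [-0.008, 0, 0.018, 0, -1]]]}}

```text
clock: 5.95
tool_pos: [0.4792, 0.0679, 0.1397]
orientation: [-180.0, -0.0, -165.1]
force: [0.1, 0.8, -0.3]
opening: 0.0003
gripper_force: 0.0
```

Emit:
{"fn": "carry_out", "kwargs": {"deltas": [[[-0.004, 0, 0.009, 0, -1], [-0.008, 0, 0.018, 0, -1], [-0.008, 0, 0.018, 0, -1]]]}}

```text
clock: 6.25
tool_pos: [0.4807, 0.0683, 0.1361]
orientation: [-180.0, -0.0, -165.1]
force: [-0.8, -0.2, -0.1]
opening: 0.0005
gripper_force: 0.0
```

Emit:
{"fn": "carry_out", "kwargs": {"deltas": [[[-0.004, 0, 0.009, 0, -1], [-0.008, 0, 0.018, 0, -1], [-0.008, 0, 0.018, 0, -1]]]}}

```text
clock: 6.55
tool_pos: [0.4823, 0.0687, 0.1325]
orientation: [-180.0, -0.0, -165.1]
force: [-0.6, -0.3, 0.3]
opening: 0.0005
gripper_force: 0.0
```

Emit:
{"fn": "carry_out", "kwargs": {"deltas": [[[-0.004, 0, 0.009, 0, -1], [-0.008, 0, 0.018, 0, -1], [-0.008, 0, 0.018, 0, -1]]]}}

```text
clock: 6.85
tool_pos: [0.4838, 0.0691, 0.1289]
orientation: [-180.0, -0.0, -165.1]
force: [-0.8, -0.8, -0.0]
opening: 0.0006
gripper_force: 0.0
```

Emit:
{"fn": "carry_out", "kwargs": {"deltas": [[[-0.004, 0, 0.009, 0, -1], [-0.008, 0, 0.018, 0, -1], [-0.008, 0, 0.018, 0, -1]]]}}

```text
clock: 7.15
tool_pos: [0.4856, 0.0696, 0.1255]
orientation: [-180.0, 0.0, -165.1]
force: [-0.5, -0.3, 2.0]
opening: 0.0005
gripper_force: 0.8
```

Emit:
{"fn": "carry_out", "kwargs": {"deltas": [[[-0.006, 0, 0.014, 0, -1], [-0.013, 0, 0.027, 0, -1], [-0.013, 0, 0.027, 0, -1]]]}}

```text
clock: 7.45
tool_pos: [0.4881, 0.0702, 0.1199]
orientation: [-180.0, -0.0, -165.1]
force: [-0.5, -0.1, 2.0]
opening: 0.0002
gripper_force: 1.5
```

Emit:
{"fn": "carry_out", "kwargs": {"deltas": [[[-0.006, 0, 0.0135, 0, -1], [-0.008, 0, 0.018, 0, -1], [-0.008, 0, 0.018, 0, -1]]]}}

```text
clock: 7.75
tool_pos: [0.4896, 0.0707, 0.1166]
orientation: [-180.0, -0.0, -165.1]
force: [-1.4, -0.3, 4.7]
opening: 0.0005
gripper_force: 2.5
```

Run:
```python
from h import *
st()
a=ctrl.snapshot('side');c=a['color'][150:240,240:360]
cv2.imwrite('pics/sidec2.png',cv2.resize(c[:,:,::-1],None,fx=6,fy=6,interpolation=cv2.INTER_CUBIC))
```

```text
7.75 [0.4896 0.0707 0.1166] [-179.992    -0.0049 -165.0611] [-1.4494 -0.3459  4.6756] 0.00046358314629959234
```

View pics/sidec2.png

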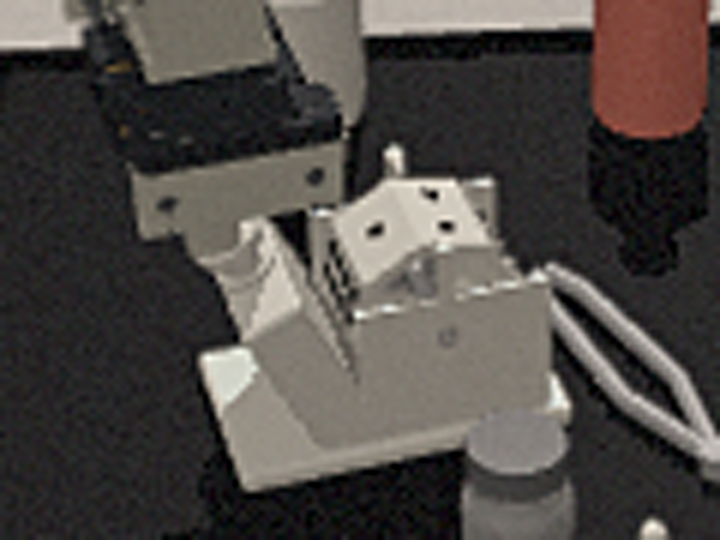

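Crop: the fingertip sits on the cap at about (220,250), the plunger is going in, and the drum hasn't turned yet. Continuing gently.

Emit:
{"fn": "carry_out", "kwargs": {"deltas": [[[-0.0042, 0, 0.009, 0, -1], [-0.0064, 0, 0.0136, 0, -1], [-0.0064, 0, 0.0136, 0, -1]]]}}

```text
clock: 8.1
tool_pos: [0.4907, 0.0709, 0.114]
orientation: [-180.0, -0.0, -165.1]
force: [-2.3, 0.5, 6.5]
opening: 0.0002
gripper_force: 3.0
```

Emit:
{"fn": "carry_out", "kwargs": {"deltas": [[[-0.0042, 0, 0.009, 0, -1], [-0.0042, 0, 0.009, 0, -1]]]}}

```text
clock: 8.3
tool_pos: [0.4915, 0.071, 0.1124]
orientation: [-180.0, -0.0, -165.1]
force: [-5.2, -0.2, 10.3]
opening: 0.0008
gripper_force: 5.2
```

Run:
```python
from h import *
st()
```

```text
8.3 [0.4915 0.071  0.1124] [-179.9813   -0.0123 -165.0577] [-5.1977 -0.1636 10.258 ] 0.0007953399892365346
```

11.5 N, so it's at the stop. Retract 22 mm along the line and look.

Emit:
{"fn": "carry_out", "kwargs": {"deltas": [[[0.0233, 0, -0.05, 0, -1], [0.0466, 0, -0.1, 0, -1], [0.0466, 0, -0.1, 0, -1], [0.0466, 0, -0.1, 0, -1]]]}}

```text
clock: 8.7
tool_pos: [0.4827, 0.069, 0.1325]
orientation: [180.0, 0.1, -165.1]
force: [-0.7, -0.2, -0.4]
opening: 0.0005
gripper_force: 0.0
```

```bash
cat >> h.py <<'E'
def check(n):
    st();b=ctrl.snapshot('top');a=ctrl.snapshot('side')
    f=lambda c:cv2.resize(np.ascontiguousarray(c[:,:,::-1]),(390,390),interpolation=cv2.INTER_CUBIC)
    cv2.imwrite('pics/'+n+'.png',np.hstack([f(b['color'][180:245,250:315]),f(a['color'][170:230,275:335])]))
    for k in ['six','mark']:
        P=(ctrl.spot_point(a,k)or[None])[0];Q=(ctrl.spot_point(b,k)or[None])[0]
        if P and Q: print(k,P['p'],Q['p'],tri([(a,P['centre']),(b,Q['centre'])]))
E
python3 -c "
from h import *
check('c1')"
```

```text
8.7 [0.4827 0.069  0.1325] [ 179.9668    0.0781 -165.0653] [-0.718  -0.2106 -0.4427] 0.0005383939248464311
six 0.86 0.95 [0.5755 0.1053 0.023 ]
mark 0.71 0.69 [0.5721 0.092  0.1138]
```

View pics/c1.png

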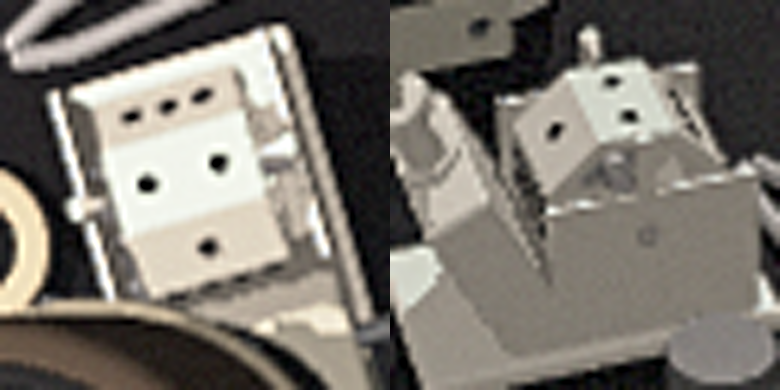

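Crop c1: the two-dot face is squarely on top (left panel, dots at (148,183) and (218,162)). The first stroke worked, so four more are needed.

Emit:
{"fn": "carry_out", "kwargs": {"deltas": [[[-0.014, 0, 0.03, 0, -1], [-0.028, 0, 0.06, 0, -1], [-0.0377, 0, 0.081, 0, -1], [-0.042, 0, 0.09, 0, -1]]]}}

```text
clock: 9.4
tool_pos: [0.4911, 0.071, 0.1136]
orientation: [-180.0, -0.0, -165.1]
force: [-1.9, -0.2, 6.6]
opening: 0.0002
gripper_force: 3.2
```

Emit:
{"fn": "carry_out", "kwargs": {"deltas": [[[-0.0046, 0, 0.01, 0, -1], [-0.0046, 0, 0.01, 0, -1], [-0.0046, 0, 0.01, 0, -1]]]}}

```text
clock: 9.7
tool_pos: [0.4918, 0.0711, 0.1123]
orientation: [-180.0, -0.0, -165.0]
force: [-3.5, -1.1, 10.7]
opening: 0.0005
gripper_force: 5.6
```

Emit:
{"fn": "carry_out", "kwargs": {"deltas": [[[0.0233, 0, -0.05, 0, -1], [0.0466, 0, -0.1, 0, -1], [0.0466, 0, -0.1, 0, -1], [0.0466, 0, -0.1, 0, -1]]]}}

```text
clock: 10.1
tool_pos: [0.4825, 0.069, 0.1323]
orientation: [180.0, 0.1, -165.1]
force: [-0.4, 0.5, -0.1]
opening: 0.0005
gripper_force: 0.0
```

```bash
python3 -c "
from h import *
check('c2')"
```

```text
10.1 [0.4825 0.069  0.1323] [ 179.9717    0.0541 -165.0691] [-0.4363  0.4851 -0.1027] 0.0005347717560410652
six 0.91 0.64 [0.6049 0.1072 0.0449]
mark 0.8 0.68 [0.571  0.0966 0.1163]
```

The six-dot face is at z=0.045 at the rear, which is 135° from the mark, so three is showing. Three more strokes, the same way.

Emit:
{"fn": "carry_out", "kwargs": {"deltas": [[[-0.014, 0, 0.03, 0, -1], [-0.028, 0, 0.06, 0, -1], [-0.0377, 0, 0.081, 0, -1], [-0.042, 0, 0.09, 0, -1]]]}}

```text
clock: 10.8
tool_pos: [0.4911, 0.071, 0.1136]
orientation: [-180.0, -0.0, -165.1]
force: [-1.3, 0.1, 6.6]
opening: 0.0004
gripper_force: 3.2
```

Emit:
{"fn": "carry_out", "kwargs": {"deltas": [[[-0.0046, 0, 0.01, 0, -1], [-0.0046, 0, 0.01, 0, -1], [-0.0046, 0, 0.01, 0, -1]]]}}

```text
clock: 11.1
tool_pos: [0.4918, 0.0712, 0.1123]
orientation: [-180.0, -0.0, -165.0]
force: [-3.2, -0.0, 9.5]
opening: 0.0004
gripper_force: 5.6
```

Emit:
{"fn": "carry_out", "kwargs": {"deltas": [[[0.0233, 0, -0.05, 0, -1], [0.0466, 0, -0.1, 0, -1], [0.0466, 0, -0.1, 0, -1], [0.0466, 0, -0.1, 0, -1]]]}}

```text
clock: 11.5
tool_pos: [0.4825, 0.0689, 0.1323]
orientation: [180.0, 0.0, -165.1]
force: [1.3, -0.7, -1.5]
opening: 0.0002
gripper_force: 0.0
```

```bash
python3 -c "
from h import *
check('c3')"
```

```text
11.5 [0.4825 0.0689 0.1323] [ 179.9753    0.049  -165.0656] [ 1.2838 -0.6702 -1.4653] 0.00020018689142969247
six 0.94 0.62 [0.6085 0.1135 0.0618]
mark 0.63 0.79 [0.5737 0.0915 0.1141]
```

Emit:
{"fn": "carry_out", "kwargs": {"deltas": [[[-0.014, 0, 0.03, 0, -1], [-0.028, 0, 0.06, 0, -1], [-0.0377, 0, 0.081, 0, -1], [-0.042, 0, 0.09, 0, -1]]]}}

```text
clock: 12.2
tool_pos: [0.4911, 0.071, 0.1136]
orientation: [-180.0, -0.0, -165.1]
force: [-1.5, -0.1, 5.6]
opening: 0.0006
gripper_force: 3.2
```

Emit:
{"fn": "carry_out", "kwargs": {"deltas": [[[-0.0046, 0, 0.01, 0, -1], [-0.0046, 0, 0.01, 0, -1], [-0.0046, 0, 0.01, 0, -1]]]}}

```text
clock: 12.5
tool_pos: [0.4918, 0.0712, 0.1123]
orientation: [-180.0, -0.0, -165.1]
force: [-4.0, -0.8, 10.2]
opening: 0.0004
gripper_force: 5.6
```

Emit:
{"fn": "carry_out", "kwargs": {"deltas": [[[0.0233, 0, -0.05, 0, -1], [0.0466, 0, -0.1, 0, -1], [0.0466, 0, -0.1, 0, -1], [0.0466, 0, -0.1, 0, -1]]]}}

```text
clock: 12.9
tool_pos: [0.4825, 0.069, 0.1323]
orientation: [180.0, 0.0, -165.1]
force: [0.5, -0.4, -0.4]
opening: 0.0005
gripper_force: 0.0
```

```bash
python3 -c "
from h import *
check('c4')"
```

```text
12.9 [0.4825 0.069  0.1323] [ 179.9732    0.0488 -165.0686] [ 0.5007 -0.4459 -0.4074] 0.0005005072456352077
mark 0.51 0.74 [0.5788 0.1036 0.0466]
```

View pics/c4.png

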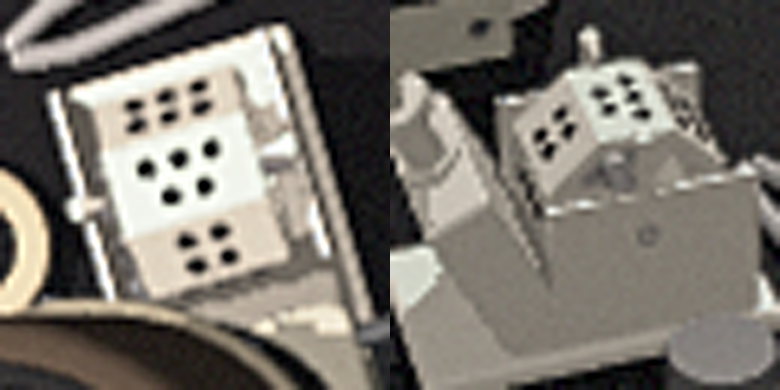

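Crop c4: five dots on top (centred at (180,175), left panel) and six just behind it at (168,108). One more stroke, then back well off.

Emit:
{"fn": "carry_out", "kwargs": {"deltas": [[[-0.014, 0, 0.03, 0, -1], [-0.028, 0, 0.06, 0, -1], [-0.0377, 0, 0.081, 0, -1], [-0.042, 0, 0.09, 0, -1]]]}}

```text
clock: 13.6
tool_pos: [0.4911, 0.0711, 0.1136]
orientation: [-180.0, -0.0, -165.1]
force: [-1.6, 0.3, 5.8]
opening: 0.0002
gripper_force: 3.2
```

Emit:
{"fn": "carry_out", "kwargs": {"deltas": [[[-0.0046, 0, 0.01, 0, -1], [-0.0046, 0, 0.01, 0, -1], [-0.0046, 0, 0.01, 0, -1]]]}}

```text
clock: 13.9
tool_pos: [0.4918, 0.0712, 0.1123]
orientation: [-180.0, -0.0, -165.0]
force: [-4.1, -0.8, 10.6]
opening: 0.0004
gripper_force: 5.6
```

Emit:
{"fn": "carry_out", "kwargs": {"deltas": [[[0.0233, 0, -0.05, 0, -1], [0.0466, 0, -0.1, 0, -1], [0.0932, 0, -0.2, 0, -1], [0.0932, 0, -0.3, 0, -1], [0.0932, 0, -0.3, 0, -1]]]}}

```text
clock: 14.4
tool_pos: [0.4747, 0.067, 0.1751]
orientation: [180.0, 0.3, -165.0]
force: [-0.7, 0.5, -0.2]
opening: 0.0003
gripper_force: 0.0
```

```bash
python3 -c "
from h import *
check('c5')"
```

```text
14.4 [0.4747 0.067  0.1751] [ 179.9511    0.2877 -165.0368] [-0.7281  0.4577 -0.2299] 0.000303279804740463
six 0.61 0.87 [ 0.5415  0.1745 -0.7411]
```

View pics/c5.png

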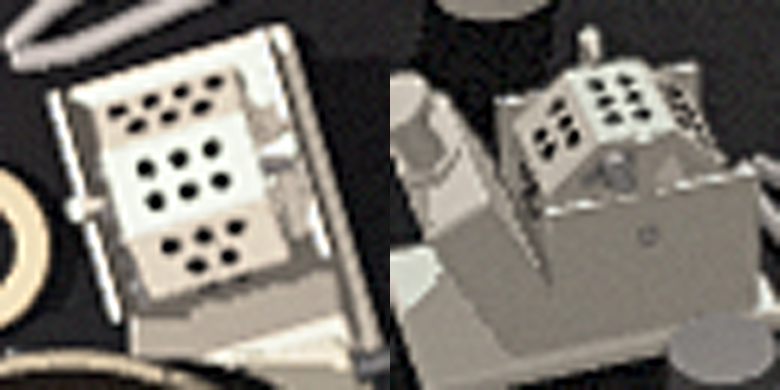

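Crop c5: the six-dot face is squarely on top (left panel, centred at (185,175)), level with the pointer post, with five in front and seven behind. The robot is clear, so I'm handing in.

```bash
python3 -c "
from plant import ctrl
print(ctrl.close_job())"
```

```text
the job is handed in; nothing more can be done
None
```

The last picture shows the six-dot face squarely at the pointers after five full strokes, with about 11 N read at the end of each; the arm was clear of everything at about 14.4 s, and I handed the job in but got no verdict back.

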